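# Lay the upright lamp housing in the empty cradle

### The arm

A 6-joint arm with a two-finger parallel gripper is mounted at the origin on the work surface. World frame = base frame: x ahead of the robot, y to its left, z up, the work surface at z = 0. Lengths are in m, angles in rad, forces in N, time in s.
With the tool pointing down it reaches from about 0.35 to 0.975 m from the base axis. Payload 4.9 kg.
Tool frame: the origin (TCP) lies on the centre line of the jaws, within the pads' length; the fingertips stand 19 mm ahead of it and the grasp point (between the pads) is the TCP; z points along the fingers, y is the line along which they close (so a half turn about z gives the same grasp; the last joint's range is limited). The gripper opens to 85 mm and grips with 20 to 120 N. Pads are 22 mm wide; open, the fingers measure 114 mm over their backs; the gripper's body (76 mm by 85 mm) begins 54 mm behind the grasp point. The pads swing forward as they close: fully open they stand 13 mm farther back than shut.
Start: joints at [1.169, 0.053, 1.613, -0, 1.476, -0.119], TCP at [0.174, 0.6, 0.25] pointing down, gripper open.
Joint ranges: [-3.01, 3.01], [-1.01, 2.22], [0.06, 2.58], [-1.02, 4.17], [0.09, 2.62], [-3.14, 3.14]. Speed limits (rad/s): [2.57, 2.57, 3.14, 3.14, 3.14, 3.14].

### API

Orientations are given as a unit quaternion [w, x, y, z].
In Python, from plant import state, grab_frame, ticket, spotter gives the robot as it stands.
- The arm moves only by the tool apply_moves, never from a script. Its argument "series" is a list of rows, each an object of numbers: "jaw": the closure, from 0 (fully open) to 1 (shut); "dx", "dy", "dz": the shift along the tool's x, y, z in mm; "turn": the turn about the tool's z in rad. A call has 1 to 5 rows; each row is the pose to reach, as a shift and turn from the pose commanded when the call began, along the tool's axes at that moment; what a row does not reach only later rows make up. A row lasts 1/12 s, in which the tool goes at most 41.7 mm and 7.16 degrees, less where a joint would pass 70% of its speed; a pose out of reach is approached as far as the arm can. A call with a gripper value outside its range is refused whole. The fingers move at their own pace and stop on an object; the grip force is fixed at half the most. Time passes only in rows, so rows that repeat a pose let the fingers close. It gives the time, the measured TCP pose, the force, the opening and the grip force at its end, in the units of the state.
- state(): the state, without advancing time (a new reading comes with each control period).
- grab_frame(name): name is "scene" or "top" or "wrist"; returns a dict with "pixels" (420x560x3 uint8, red, green, blue), "mtx" (3x3 intrinsics, pixels), "camera_from_world" (4x4, takes a point from world to camera coordinates). Camera axes: x right, y down, z forward; pixel columns grow to the right and rows downward; lengths in m; the calibration is good to about 2 mm. The wrist camera is an equidistant fisheye: a pixel r from the principal point sees the ray r / f radians off the axis. A picture is of the moment at which its call begins. There is no depth.
- ticket.job_done(): hands the job in; it is judged then, once.
Trained networks look in a picture, given as the dict that the camera call returned (one of the last four; its "shot" number tells which), for a name from the list of things; names that differ only in an ending like _2 or _b are one class to them, and where a whole thing is asked for, a point or a joint stands for the part that bears it (a point fixed in the world has none). Each returns a list of dicts, best first, with "conf" (0 to 1); they miss things now and then, are a little off and sometimes report something else, mostly with a low value. They report only what shows in the picture. A call takes as long as a camera call.
- spotter.outline_of(picture, target): "region" (420x560 bool, what is visible of it) and "extent" ([left, top, right, bottom] in pixels, round what is visible of it).
The state is a dict: "time": time; "joint_pos": joint angles; "joint_vel": joint speeds; "joint_efforts": joint torques, N m; "tool_pos": TCP position; "tool_rot": TCP orientation; "contact_force": force on the tool from outside, world axes, zero at the start; "ft_torque": the same for the moment, N m; "gripper_width": opening from 0.0 (shut) to 1.0 (fully open); "grasp_force": force on a finger pad.
Only numpy, scipy, OpenCV 4.12 (cv2) and the standard library are available. Lean on these libraries where they do the work, as an engineer would, in place of code of your own. Each camera call takes 0.05 s, during which the arm holds its last target. There are 200 camera calls.

### The job

A bronze compass lamp housing stands upright on the bench beside two wooden vee cradles, one of which already holds another housing. Lay the upright housing down on its side on the bare bench and let go of it, then take it again from above round its middle and lower it gently into the empty cradle, so that it lies level along the cradle in both vees, either end either way. Do not let it topple or drop or force it into the cradle, and leave the other housing and the other things on the bench where they are.

Things in the scene. Friction and masses are not known exactly. Their poses are not given: they have to be found in the camera images.
- housing: Housing to move: bronze, upright at the start, 140 mm tall, about 0.45 kg. Origin: centre of its foot's underside; z along it to the lens end. Octagonal body z = 12 to 124 mm, 52 mm across flats (flats face x, y and at 45 degrees between). Round foot 42 mm wide, 12 mm high; round lens cap 44 mm wide, 16 mm high. It lies on a flat without rolling, axis 26 mm up.
- housing_mid (a point): Point on the axis of that housing, 70 mm above its foot, half way along it; axes as the housing's.
- other_housing: An identical housing already lying in one of the cradles. Origin: half way along its axis; its length runs along its x axis. Leave it.
- cradle_1: One of two identical fixed walnut cradles. Origin: centre of underside; x along the cradle. Base 188 x 80 x 14 mm; at x = -41 and +41 mm a 90-degree vee 24 mm thick along x, apex at z = 14 mm, flanks up to z = 46 mm at y = -32, +32 mm; end cheeks 12 mm thick at x = -88, +88 mm rise to z = 78 mm (164 mm clear between). The middle 58 mm is open down to the base for the fingers.
- cradle_2: The other cradle, of the same shape and frame. Which of the two is empty must be seen from where the other housing lies.
- cradle_1_seat (a point): Point in cradle_1, 51 mm above its underside, where the middle of a seated housing's axis lies; axes as the cradle's.
- cradle_2_seat (a point): The same point in cradle_2.
- magnet_bar: Bystander: red-painted magnet bar 150 x 22 x 14 mm lying along its x; origin at the centre of its underside.
- cover: Bystander: domed clear acrylic compass cover, 132 mm diameter, 58 mm high; origin at the centre of its underside.
- azimuth_ring: Bystander: flat pewter ring 160 mm in diameter, 12 mm high; origin at the centre of its underside.
- pelorus_base: Bystander: round walnut base 150 mm in diameter, 46 mm high with its brass stub; origin at the centre of its underside.
- screwdriver: Bystander: screwdriver 190 mm long lying on the bench along its x.
- wrench: Bystander: wrench 160 mm long lying on the bench along its x.

How it is judged:
By the outcome, as a careful person would: the job done as asked, in the order asked, and still so for the second after the job is handed in, with the robot touching nothing.
It also fails if it takes over 59 s, if anything falls off the work surface, if the arm or the gripper's body presses on something with over 40 N, if the wrist force passes 120 N, or if a joint passes its speed limit or range.

## Working session

There is one attempt and no reset: what is moved stays moved. The work goes in short steps, Python scripts to look and compute and a tool call to move; the robot and the scene stay as the last step left them, time stands still between calls to the robot, and variables do not carry over. Pictures are saved under pics/ and viewed, at most 10 in all, crops included, and the job is handed in when it is done.

Besides the shell and the picture viewer there is one more tool, called in YAML: its name, and indented under it one key for each argument. apply_moves: Moves the arm, as the interface text tells. Its arguments: {"type":"object","properties":{"series":{"type":"array","items":{"type":"object","properties":{"jaw":{"type":"number"},"dx":{"type":"number"},"dy":{"type":"number"},"dz":{"type":"number"},"turn":{"type":"number"}}}}},"required":["series"]}

```bash
ls; mkdir -p pics; python3 - <<'E'
from plant import state, grab_frame, spotter
import cv2, numpy as np, pickle
print(state())
for n in ("scene","top"):
    p=grab_frame(n); cv2.imwrite(f"pics/{n}0.png",p["pixels"][:,:,::-1])
    print(n,p["mtx"].tolist(),np.round(p["camera_from_world"],4).tolist())
    out={}
    for t in ("housing","other_housing","cradle_1"):
        r=spotter.outline_of(p,t); out[t]=r
        print(t,[(round(d["conf"],2),d["extent"]) for d in r])
    pickle.dump((p,out),open(f"{n}0.pkl","wb"))
a=cv2.imread("pics/scene0.png");b=cv2.imread("pics/top0.png")
E
```

```text
pics
{'time': 0.0, 'joint_pos': array([ 1.16898867e+00,  5.33258388e-02,  1.61426931e+00, -2.17293986e-05,
        1.47600526e+00, -1.19009654e-01]), 'joint_vel': array([-0.00117447, -0.00096599, -0.00132707,  0.00133299, -0.00178497,
        0.00024325]), 'joint_efforts': array([-7.25726895e-04, -3.93687701e+01, -3.70174026e+01, -2.59393682e-04,
        7.00846067e-03, -2.11480915e-05]), 'tool_pos': array([0.17418606, 0.59963657, 0.24909696]), 'tool_rot': array([-2.48023301e-04,  1.40927193e-01,  9.90019454e-01, -9.72815233e-04]), 'contact_force': array([ 0.4939062 , -0.3706559 ,  0.15125121]), 'ft_torque': array([-0.01848591,  0.0230655 ,  0.00818766]), 'grasp_force': 0.0, 'gripper_width': 1.0001382818546747}
scene [[441.52564783370093, 0.0, 280.71526928088815], [0.0, 441.52564783370093, 215.66305615199053], [0.0, 0.0, 1.0]] [[0.0321, 0.9994, -0.0139, -0.0599], [0.6757, -0.032, -0.7364, -0.2982], [-0.7364, 0.0142, -0.6764, 1.4558], [0.0, 0.0, 0.0, 1.0]]
housing [(0.94, [349.5, 203.4, 381.6, 256.6]), (0.48, [421.1, 235.3, 496.5, 290.2])]
other_housing [(0.78, [95.7, 200.2, 141.0, 249.5])]
cradle_1 [(0.81, [182.7, 177.2, 229.7, 253.5]), (0.78, [80.8, 191.1, 154.3, 275.4]), (0.33, [169.6, 300.5, 244.5, 371.8])]
top [[470.46339441287785, 0.0, 288.19541972807264], [0.0, 470.46339441287785, 202.35895465000928], [0.0, 0.0, 1.0]] [[0.0664, -0.9978, 0.0011, 0.0162], [-0.9741, -0.065, -0.2166, 0.575], [0.2162, 0.0133, -0.9763, 1.0798], [0.0, 0.0, 0.0, 1.0]]
housing [(0.68, [200.3, 183.6, 228.5, 219.5])]
other_housing [(0.7, [431.8, 203.2, 465.6, 264.6])]
cradle_1 [(0.76, [339.1, 207.9, 394.9, 291.9]), (0.63, [417.2, 190.6, 473.0, 277.3])]
```

View pics/scene0.png

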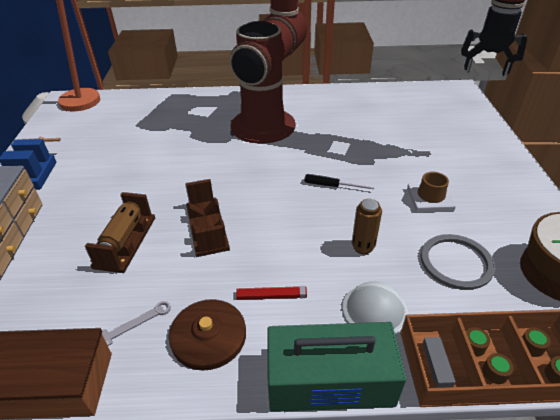

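View pics/top0.png

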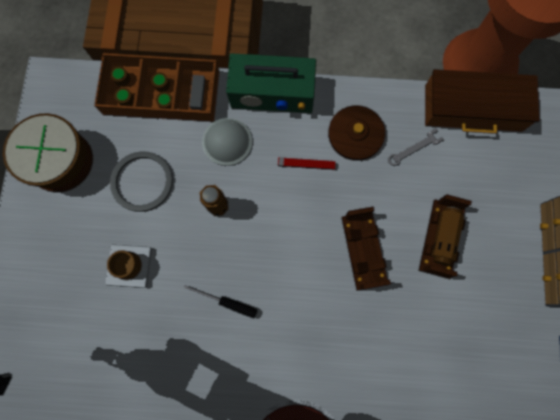

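The scene view shows the upright housing at about (366,226). The empty cradle is at (207,216), and the cradle at (121,232) holds the other housing. In the top view these are at (213,200), (366,249) and (445,235). The bench between the housing and the empty cradle is free.

Next I fit the known shapes to the network outlines in both views.

```bash
cat > h.py <<'E'
import numpy as np, cv2, pickle
from scipy.optimize import least_squares
A=np.linspace(0,2*np.pi,48,endpoint=False); D=np.c_[np.cos(A),np.sin(A)]
def proj(p,X,fish=False):
    T=p["camera_from_world"]; c=X@T[:3,:3].T+T[:3,3]; K=p["mtx"]
    n=c[:,:2]/c[:,2:]
    if fish:
        r=np.hypot(c[:,0],c[:,1]); n=c[:,:2]/r[:,None]*np.arctan2(r,c[:,2])[:,None]
    return n*[K[0,0],K[1,1]]+K[:2,2]
def sup(uv): return (uv@D.T).max(0)
def regsup(reg):
    n,l,s,_=cv2.connectedComponentsWithStats(reg.astype(np.uint8)); k=1+s[1:,4].argmax()
    v,u=np.nonzero(l==k); return sup(np.c_[u,v])+0.0
def ring(r,z,n,o=0): a=np.arange(n)*2*np.pi/n+o; return np.c_[r*np.cos(a),r*np.sin(a),0*a+z]
R8=.026/np.cos(np.pi/8)
HOUS=np.vstack([ring(.021,0,24),ring(.021,.012,24),ring(R8,.012,8,np.pi/8),ring(R8,.124,8,np.pi/8),ring(.022,.124,24),ring(.022,.14,24)])
box=lambda x0,x1,y0,y1,z0,z1: np.array([[x,y,z] for x in(x0,x1) for y in(y0,y1) for z in(z0,z1)])
CRAD=np.vstack([box(-.094,.094,-.04,.04,0,.014)]+[box(s*.088-.006,s*.088+.006,-.04,.04,0,.078) for s in(-1,1)])
def place(M,x,y,z,w):
    c,s=np.cos(w),np.sin(w); return M@np.array([[c,s,0],[-s,c,0],[0,0,1]])+[x,y,z]
def fit(M,views,x0,fish=False):
    S=[(p,regsup(r)) for p,r in views]
    f=lambda q:np.concatenate([sup(proj(p,place(M,*q),fish))-s for p,s in S])
    r=least_squares(f,x0,loss="soft_l1",x_scale=[.01,.01,.01,.1]); return r.x,np.sqrt(np.mean(f(r.x)**2))
def ray(p,uv,z):
    T=p["camera_from_world"];d=T[:3,:3].T@np.linalg.solve(p["mtx"],[*uv,1]);c=-T[:3,:3].T@T[:3,3]
    return c+d*(z-c[2])/d[2]
E
python3 - <<'E'
from h import *
(s,so),(t,to)=[pickle.load(open(f"{n}0.pkl","rb")) for n in("scene","top")]
g=ray(t,(213,205),.05)
for w in(0,.2,.4,.6): print("housing",*fit(HOUS,[(s,so["housing"][0]["region"]),(t,to["housing"][0]["region"])],[g[0],g[1],0,w]))
for i in(0,1):
  g=ray(t,np.reshape(to["cradle_1"][i]["extent"],(2,2)).mean(0),.03)
  for w in(0,.4,-.4): print("cradle",i,*fit(CRAD,[(s,so["cradle_1"][i]["region"]),(t,to["cradle_1"][i]["region"])],[g[0],g[1],0,w]))
for n,uv in dict(bar0=(280,162),bar1=(335,165),sd0=(187,288),sd1=(260,313),ringc=(142,181)).items(): print(n,ray(t,uv,.01))
E
```

```text
housing [ 0.56347944  0.23410453 -0.00615085  0.14864585] 1.2003861957254593
housing [ 0.56347943  0.23410457 -0.00615106  0.14864601] 1.200392334537926
housing [ 0.5634793   0.2341049  -0.00615064  0.14864556] 1.200364950997698
housing [ 0.56347933  0.23410461 -0.00615035  0.93404385] 1.2003622820726185
cradle 0 [ 0.47402242 -0.13944863 -0.00709887  0.23722739] 2.312872016999838
cradle 0 [ 0.47402801 -0.13946211 -0.00711614  0.23723815] 2.3128030316479466
cradle 0 [ 0.47403097 -0.13947971 -0.00711362  0.23724992] 2.312430198132563
cradle 1 [ 0.51737337 -0.33406464 -0.00673263 -0.16096365] 2.2708482821880605
cradle 1 [ 0.51737334 -0.33406464 -0.00673267 -0.16096625] 2.270835901018103
cradle 1 [ 0.51737335 -0.33406464 -0.00673265 -0.16096499] 2.270841887969212
bar0 [0.68996132 0.08349534 0.01      ]
bar1 [ 0.69137304 -0.05922923  0.01      ]
sd0 [0.35387134 0.28782345 0.01      ]
sd1 [0.30638745 0.10500722 0.01      ]
ringc [0.61544934 0.43371538 0.01      ]
```

apply_moves:
  series:
    - {"dx": -35,"dy": -18}
    - {"dx": -72,"dy": -37}
    - {"dx": -108,"dy": -55}
    - {"dx": -143,"dy": -73}
    - {"dx": -178,"dy": -91}

```text
invalid input at $.series[0]: expected keys jaw, dx, dy, dz, turn
```

apply_moves:
  series:
    - {"dx": -35,"dy": -18}
    - {"dx": -72,"dy": -37}
    - {"dx": -108,"dy": -55}
    - {"dx": -143,"dy": -73}
    - {"dx": -178,"dy": -91}

```text
invalid input at $.series[0]: expected keys jaw, dx, dy, dz, turn
```

apply_moves:
  series:
    - {"dx": -32,"dy": -16,"turn": 0.12}
    - {"dx": -64,"dy": -33,"turn": 0.24}
    - {"dx": -64,"dy": -33,"turn": 0.36}
    - {"dx": -64,"dy": -33,"turn": 0.48}
    - {"dx": -64,"dy": -33,"turn": 0.6}

```text
invalid input at $.series[0]: expected keys jaw, dx, dy, dz, turn
```

apply_moves:
  series:
    - {"turn": 0.12}
    - {"turn": 0.24}
    - {"turn": 0.36}
    - {"turn": 0.48}
    - {"turn": 0.54}

```text
invalid input at $.series[0]: expected keys jaw, dx, dy, dz, turn
```

```bash
python3 - <<'E'
from h import *
from plant import *
from scipy.spatial.transform import Rotation as R
s=state(); q=s["tool_rot"]; print(s["time"],s["tool_pos"],s["joint_pos"]); M=R.from_quat([*q[1:],q[0]]).as_matrix(); print(M.round(3))
p=grab_frame("wrist"); T=p["camera_from_world"]; cam=-T[:3,:3].T@T[:3,3]; print("cam",cam,T[:3,:3].round(3).tolist(),p["mtx"].tolist(), "cam in tool",M.T@(cam-s["tool_pos"]))
r=spotter.outline_of(p,"housing");print([(d["conf"],d["extent"]) for d in r])
pickle.dump((p,r),open("w1.pkl","wb"))
cv2.imwrite("pics/w1.png",p["pixels"][:,:,::-1])
for w in(0,.4): print(fit(HOUS,[(p,r[0]["region"])],[.563,.234,0,w],True))
E
```

```text
0.4 [0.17435095 0.60008614 0.25013518] [ 1.16900909e+00  5.27792779e-02  1.61309932e+00  2.22016184e-05
  1.47599944e+00 -1.19007900e-01]
[[-0.96   0.279 -0.   ]
 [ 0.279  0.96  -0.   ]
 [ 0.    -0.    -1.   ]]
cam [0.10764787 0.61930163 0.37305001] [[0.279, 0.96, -0.0], [0.923, -0.268, 0.275], [0.264, -0.077, -0.961]] [[325.19226210127806, 0.0, 280.66029175573044], [0.0, 325.19226210127806, 213.5164907520159], [0.0, 0.0, 1.0]] cam in tool [ 0.06942235 -0.0001942  -0.12291091]
[]Traceback (most recent call last):
  File "<stdin>", line 9, in <module>
IndexError: list index out of range
```

View pics/w1.png

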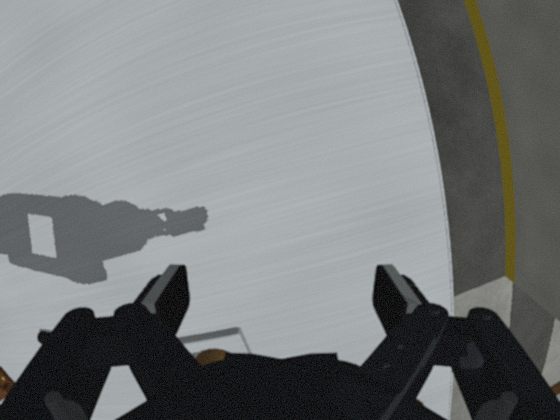

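The picture was taken before any move, because every row needs all five keys. It shows only bare bench and the fingers at (170,300) and (400,300).

apply_moves:
  series:
    - {"jaw": 0,"dx": -35,"dy": -18,"dz": 0,"turn": 0}
    - {"jaw": 0,"dx": -72,"dy": -37,"dz": 0,"turn": 0}
    - {"jaw": 0,"dx": -108,"dy": -55,"dz": 0,"turn": 0}
    - {"jaw": 0,"dx": -143,"dy": -73,"dz": 0,"turn": 0}
    - {"jaw": 0,"dx": -178,"dy": -91,"dz": 0,"turn": 0}

```text
time: 0.92
tool_pos: [0.3209, 0.4618, 0.2505]
tool_rot: [0.0, 0.141, 0.99, 0.0]
contact_force: [0.0, 0.8, -0.3]
gripper_width: 1.0
grasp_force: 0.0
```

apply_moves:
  series:
    - {"jaw": 0,"dx": -35,"dy": -18,"dz": 0,"turn": 0}
    - {"jaw": 0,"dx": -72,"dy": -37,"dz": 0,"turn": 0}
    - {"jaw": 0,"dx": -108,"dy": -55,"dz": 0,"turn": 0}
    - {"jaw": 0,"dx": -143,"dy": -73,"dz": 0,"turn": 0}
    - {"jaw": 0,"dx": -178,"dy": -91,"dz": 0,"turn": 0}

```text
time: 1.33
tool_pos: [0.4667, 0.3245, 0.2506]
tool_rot: [0.0, 0.141, 0.99, 0.0]
contact_force: [0.2, 1.1, -0.5]
gripper_width: 0.999
grasp_force: 0.0
```

apply_moves:
  series:
    - {"jaw": 0,"dx": -32,"dy": -16,"dz": 0,"turn": 0.12}
    - {"jaw": 0,"dx": -64,"dy": -33,"dz": 0,"turn": 0.24}
    - {"jaw": 0,"dx": -64,"dy": -33,"dz": 0,"turn": 0.36}
    - {"jaw": 0,"dx": -64,"dy": -33,"dz": 0,"turn": 0.48}
    - {"jaw": 0,"dx": -64,"dy": -33,"dz": 0,"turn": 0.6}

```text
time: 1.75
tool_pos: [0.5184, 0.2757, 0.2503]
tool_rot: [-0.0, 0.431, 0.903, 0.0]
contact_force: [1.2, 0.4, 0.4]
gripper_width: 0.997
grasp_force: 0.0
```

apply_moves:
  series:
    - {"jaw": 0,"dx": 0,"dy": 0,"dz": 0,"turn": 0.12}
    - {"jaw": 0,"dx": 0,"dy": 0,"dz": 0,"turn": 0.24}
    - {"jaw": 0,"dx": 0,"dy": 0,"dz": 0,"turn": 0.36}
    - {"jaw": 0,"dx": 0,"dy": 0,"dz": 0,"turn": 0.48}
    - {"jaw": 0,"dx": 0,"dy": 0,"dz": 0,"turn": 0.54}

```text
time: 2.17
tool_pos: [0.5177, 0.2765, 0.2504]
tool_rot: [0.0, 0.655, 0.756, 0.0]
contact_force: [0.4, 0.2, 0.1]
gripper_width: 1.004
grasp_force: 0.0
```

```bash
cat > look.py <<'E'
from h import *
from plant import *
from scipy.spatial.transform import Rotation as R
def look(name,tgt="housing"):
    s=state(); q=s["tool_rot"]; print(round(s["time"],2),s["tool_pos"].round(4),"j",s["joint_pos"].round(2)); M=R.from_quat([*q[1:],q[0]]).as_matrix(); print(M.round(3).tolist(),"F",s["contact_force"].round(1),"w",round(s["gripper_width"],3),"g",round(s["grasp_force"],1))
    p=grab_frame("wrist"); r=spotter.outline_of(p,tgt); print([(round(d["conf"],2),d["extent"]) for d in r])
    pickle.dump((p,r),open(name+".pkl","wb")); cv2.imwrite(f"pics/{name}.png",p["pixels"][:,:,::-1])
    return s,M,p,r
E
python3 - <<'E'
from look import *
s,M,p,r=look("w2")
for w in(0,.4): print(fit(HOUS,[(p,r[0]["region"])],[.563,.234,0,w],True))
E
```

```text
2.17 [0.5177 0.2765 0.2504] j [ 0.36 -0.04  1.7   0.    1.48  0.22]
[[-0.143, 0.99, 0.0], [0.99, 0.143, 0.0], [0.0, 0.0, -1.0]] F [0.4 0.2 0.1] w 1.004 g 0.0
[(0.56, [293.8, 204.4, 360.7, 293.0])]
(array([ 0.56621485,  0.23352436, -0.00668035,  0.14389411]), np.float64(0.7900004674876218))
(array([ 0.56621352,  0.23353982, -0.00666906,  0.16247223]), np.float64(0.7933141576861894))
```

View pics/w2.png

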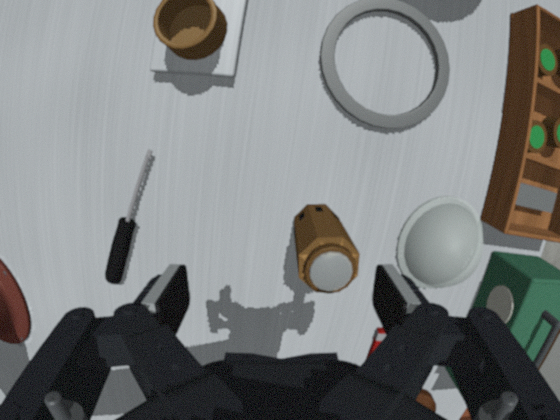

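The wrist view shows the housing with its lens cap at (330,270) and foot near (315,212), between and ahead of the fingers. I'll overlay the model to check the yaw of the flats.

```bash
python3 - <<'E'
from h import *
p,r=pickle.load(open("w2.pkl","rb")); out=[]
for w in (None,.15,.54):
    im=cv2.resize(p["pixels"][190:305,280:375,::-1],None,fx=4,fy=5 and 4,interpolation=cv2.INTER_CUBIC)
    if w is not None:
        B=place(HOUS,.5662,.2335,-.0067,w); uv=((proj(p,B,True)-[280,190])*4).astype(int)
        for o in(48,56): cv2.polylines(im,[uv[o:o+8]],True,(0,255,0),1)
        for k in range(8): cv2.line(im,tuple(map(int,uv[48+k])),tuple(map(int,uv[56+k])),(0,0,255),1)
    out.append(im)
o=np.hstack(out); cv2.imwrite("pics/ov.png",cv2.resize(o,(800,int(o.shape[0]*800/o.shape[1]))))
E
```

```text
(no output)
```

View pics/ov.png

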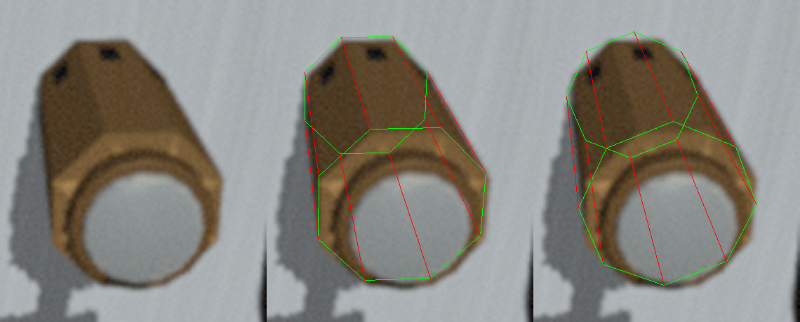

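The overlay confirms flats at yaw 0.15 (middle panel) and rules out 0.54. Next is a joint fit to settle position and height.

```bash
python3 - <<'E'
from h import *
(s,so),(t,to),(w,wo)=[pickle.load(open(f"{n}.pkl","rb")) for n in("scene0","top0","w2")]
V=[(s,so,0),(t,to,0),(w,wo,1)]
def joint(V,M,k,x0):
    S=[(p,regsup(o[k][0]["region"]),f) for p,o,f in V]
    F=lambda q:np.concatenate([sup(proj(p,place(M,*q[:4]),f))-a-q[4]-D@q[5+2*i:7+2*i] *0 for i,(p,a,f) in enumerate(S)])
    r=least_squares(F,x0,loss="soft_l1",x_scale=[.01,.01,.01,.1,1]); print(k,r.x.round(4),np.sqrt(np.mean(r.fun**2)).round(2))
joint(V,HOUS,"housing",[.566,.234,0,.15,0]) if False else None
wo={"housing":wo}; V=[(s,so,0),(t,to,0),(w,wo,1)]
joint(V,HOUS,"housing",[.566,.234,0,.15,0]); joint(V[2:],HOUS,"housing",[.566,.234,0,.15,0])
joint(V[:2],CRAD,"cradle_1",[.474,-.139,0,.237,0])
E
```

```text
Traceback (most recent call last):
ValueError: matmul: Input operand 1 has a mismatch in its core dimension 0, with gufunc signature (n?,k),(k,m?)->(n?,m?) (size 0 is different from 2)
```

```bash
cat >> h.py <<'E'
def joint(V,M,x0):  # V: (picture, region, fisheye); fits x,y,z,yaw and outline growth in pixels
    S=[(p,regsup(a),f) for p,a,f in V]
    F=lambda q:np.concatenate([sup(proj(p,place(M,*q[:4]),f))-a-q[4] for p,a,f in S])
    r=least_squares(F,[*x0,0],loss="soft_l1",x_scale=[.01,.01,.01,.1,1]); print(r.x.round(4),np.sqrt(np.mean(r.fun**2)).round(2)); return r.x
E
python3 - <<'E'
from h import *
(s,so),(t,to),(w,wo)=[pickle.load(open(f"{n}.pkl","rb")) for n in("scene0","top0","w2")]
g=lambda o,k:o[k][0]["region"]
V=[(s,g(so,"housing"),0),(t,g(to,"housing"),0),(w,wo[0]["region"],1)]
joint(V,HOUS,[.566,.234,0,.15]); joint(V[2:],HOUS,[.566,.234,0,.15])
joint([(s,g(so,"cradle_1"),0),(t,g(to,"cradle_1"),0)],CRAD,[.474,-.139,0,.237])
E
```

```text
[ 0.565   0.2346 -0.0036  0.1346  0.8075] 0.92
[ 0.5712  0.2239 -0.0302  0.1572 -2.9795] 0.69
[ 0.475  -0.1396 -0.0031  0.2432  2.0516] 1.08
```

apply_moves:
  series:
    - {"jaw": 0,"dx": -24,"dy": 20,"dz": 0,"turn": 0}
    - {"jaw": 0,"dx": -48,"dy": 40,"dz": 0,"turn": 0}
    - {"jaw": 0,"dx": -48,"dy": 40,"dz": 25,"turn": 0}
    - {"jaw": 0,"dx": -48,"dy": 40,"dz": 50,"turn": 0}
    - {"jaw": 0,"dx": -48,"dy": 40,"dz": 60,"turn": 0}

```text
time: 2.68
tool_pos: [0.5631, 0.234, 0.1866]
tool_rot: [-0.001, 0.653, 0.758, -0.002]
contact_force: [-0.1, 0.0, -1.5]
gripper_width: 0.998
grasp_force: 0.0
```

```bash
python3 - <<'E'
from look import *
s,M,p,r=look("w3")
joint([(p,r[0]["region"],1)],HOUS,[.565,.2345,0,.15])
o=cv2.imread("pics/w3.png"); uv=proj(p,place(HOUS,.565,.2345,0,.145),True).astype(int)
for i in(48,56): cv2.polylines(o,[uv[i:i+8]],True,(0,255,0),1)
cv2.polylines(o,[uv[88:112]],True,(255,0,0),1); cv2.imwrite("pics/w3.png",o)
E
```

```text
2.68 [0.5631 0.234  0.1866] j [0.27 0.07 1.71 0.   1.37 0.12]
[[-0.148, 0.989, -0.005], [0.989, 0.148, -0.001], [-0.001, -0.005, -1.0]] F [-0.1  0.  -1.5] w 0.998 g 0.0
[(0.79, [241.6, 170.8, 331.5, 277.7])]
[ 0.5673  0.2253 -0.03    0.1508 -4.7384] 0.94
```

View pics/w3.png

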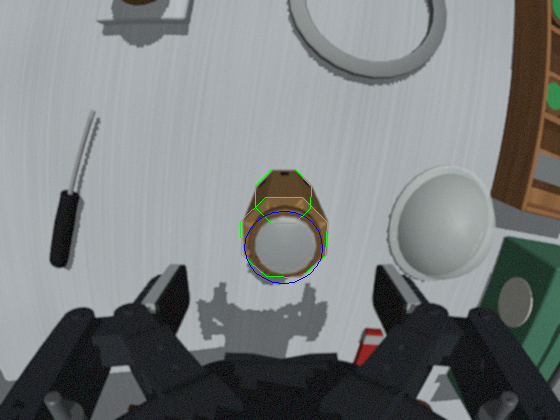

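The overlay of the fitted model lies on the housing, with the cap at (285,245) centred between the fingers. I'll descend and grip.

apply_moves:
  series:
    - {"jaw": 0,"dx": 0,"dy": 2,"dz": 25,"turn": 0}
    - {"jaw": 0,"dx": 0,"dy": 2,"dz": 50,"turn": 0}
    - {"jaw": 0,"dx": 0,"dy": 2,"dz": 75,"turn": 0}
    - {"jaw": 0,"dx": 0,"dy": 2,"dz": 88,"turn": 0}
    - {"jaw": 0,"dx": 0,"dy": 2,"dz": 88,"turn": 0}

```text
time: 3.2
tool_pos: [0.5645, 0.235, 0.0997]
tool_rot: [-0.001, 0.653, 0.758, -0.002]
contact_force: [-0.5, -0.4, -0.3]
gripper_width: 1.002
grasp_force: 0.0
```

apply_moves:
  series:
    - {"jaw": 0.2,"dx": 0,"dy": 0,"dz": 0,"turn": 0}
    - {"jaw": 0.3,"dx": 0,"dy": 0,"dz": 0,"turn": 0}
    - {"jaw": 0.36,"dx": 0,"dy": 0,"dz": 0,"turn": 0}
    - {"jaw": 0.4,"dx": 0,"dy": 0,"dz": 0,"turn": 0}
    - {"jaw": 0.4,"dx": 0,"dy": 0,"dz": 0,"turn": 0}

```text
time: 3.62
tool_pos: [0.5674, 0.2357, 0.105]
tool_rot: [0.001, 0.653, 0.757, 0.001]
contact_force: [-2.4, -0.6, 6.6]
gripper_width: 0.606
grasp_force: 32.0
```

apply_moves:
  series:
    - {"jaw": 0.4,"dx": 0,"dy": 0,"dz": 0,"turn": 0}
    - {"jaw": 0.4,"dx": 0,"dy": 0,"dz": 0,"turn": 0}

```text
time: 3.78
tool_pos: [0.5673, 0.2356, 0.105]
tool_rot: [0.001, 0.653, 0.757, 0.001]
contact_force: [-2.7, 0.1, 6.8]
gripper_width: 0.61
grasp_force: 31.9
```

apply_moves:
  series:
    - {"jaw": 0.4,"dx": -7,"dy": 0,"dz": 1,"turn": 0}
    - {"jaw": 0.4,"dx": -15,"dy": 0,"dz": 1,"turn": 0}
    - {"jaw": 0.4,"dx": -22,"dy": 0,"dz": 1,"turn": 0}
    - {"jaw": 0.4,"dx": -30,"dy": 0,"dz": 1,"turn": 0}
    - {"jaw": 0.4,"dx": -37,"dy": 0,"dz": 2,"turn": 0}

```text
time: 4.2
tool_pos: [0.5718, 0.1994, 0.1031]
tool_rot: [-0.001, 0.653, 0.758, 0.001]
contact_force: [-5.1, -0.0, 6.9]
gripper_width: 0.606
grasp_force: 26.8
```

```bash
python3 - <<'E'
from look import *
s,M,p,r=look("w4")
q=grab_frame("scene"); i=cv2.resize(q["pixels"][170:290,270:430,::-1],(640,480),interpolation=cv2.INTER_CUBIC)
cv2.imwrite("pics/s4.png",i)
E
```

```text
4.2 [0.5718 0.1994 0.1031] j [0.21 0.14 1.78 0.   1.23 0.06]
[[-0.148, 0.989, -0.0], [0.989, 0.148, 0.002], [0.002, -0.0, -1.0]] F [-5.1 -0.   6.9] w 0.606 g 26.8
[(0.74, [210.6, 143.4, 353.4, 355.7])]
```

View pics/s4.png

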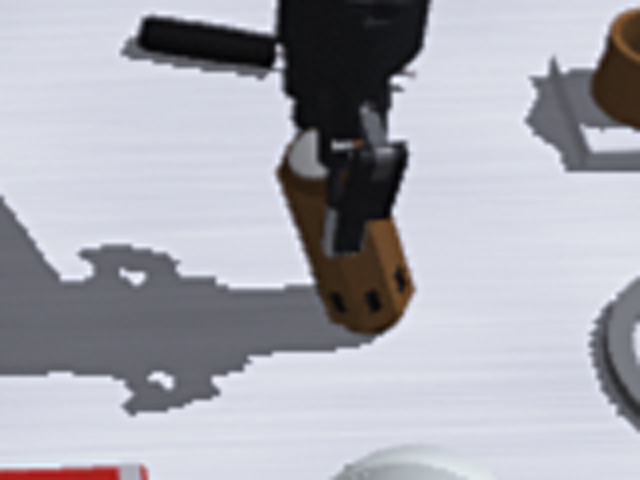

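The housing leans about 20° in the pads, pivoting on its foot near (365,325) in the crop, under control. I'll continue the arc.

apply_moves:
  series:
    - {"jaw": 0.4,"dx": -7,"dy": 0,"dz": 2,"turn": 0}
    - {"jaw": 0.4,"dx": -14,"dy": 0,"dz": 3,"turn": 0}
    - {"jaw": 0.4,"dx": -22,"dy": 0,"dz": 6,"turn": 0}
    - {"jaw": 0.4,"dx": -28,"dy": 0,"dz": 9,"turn": 0}
    - {"jaw": 0.4,"dx": -35,"dy": 0,"dz": 12,"turn": 0}

```text
time: 4.77
tool_pos: [0.577, 0.1639, 0.0901]
tool_rot: [-0.0, 0.653, 0.758, 0.0]
contact_force: [-3.1, -0.6, 2.2]
gripper_width: 0.608
grasp_force: 26.7
```

apply_moves:
  series:
    - {"jaw": 0.4,"dx": -6,"dy": 0,"dz": 4,"turn": 0}
    - {"jaw": 0.4,"dx": -12,"dy": 0,"dz": 8,"turn": 0}
    - {"jaw": 0.4,"dx": -18,"dy": 0,"dz": 13,"turn": 0}
    - {"jaw": 0.4,"dx": -24,"dy": 0,"dz": 18,"turn": 0}
    - {"jaw": 0.4,"dx": -29,"dy": 0,"dz": 23,"turn": 0}

```text
time: 5.18
tool_pos: [0.5815, 0.1344, 0.0653]
tool_rot: [0.0, 0.653, 0.757, -0.0]
contact_force: [-2.6, -2.6, 2.9]
gripper_width: 0.61
grasp_force: 26.7
```

```bash
python3 - <<'E'
from look import *
s,M,p,r=look("w5")
q=grab_frame("scene"); i=cv2.resize(q["pixels"][170:290,250:410,::-1],(640,480),interpolation=cv2.INTER_CUBIC)
cv2.imwrite("pics/s5.png",i)
E
```

```text
5.18 [0.5815 0.1344 0.0653] j [ 0.1   0.17  1.81 -0.    1.16 -0.04]
[[-0.148, 0.989, 0.001], [0.989, 0.148, -0.001], [-0.001, 0.0, -1.0]] F [-2.6 -2.6  2.9] w 0.61 g 26.7
[]
```

View pics/s5.png

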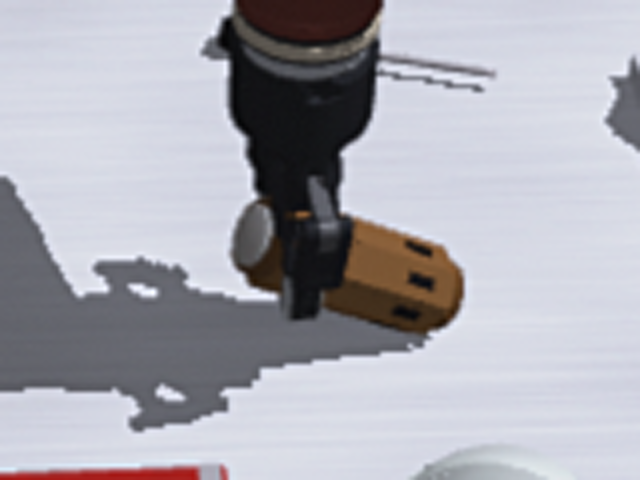

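The housing is now at about 65–70°, foot at (440,300), still held. I'll finish the arc down to the flat.

apply_moves:
  series:
    - {"jaw": 0.4,"dx": -5,"dy": 0,"dz": 4,"turn": 0}
    - {"jaw": 0.4,"dx": -9,"dy": 0,"dz": 7,"turn": 0}
    - {"jaw": 0.4,"dx": -13,"dy": 0,"dz": 12,"turn": 0}
    - {"jaw": 0.4,"dx": -16,"dy": 0,"dz": 16,"turn": 0}
    - {"jaw": 0.4,"dx": -18,"dy": 0,"dz": 20,"turn": 0}

```text
time: 5.75
tool_pos: [0.5842, 0.1172, 0.0448]
tool_rot: [0.0, 0.653, 0.757, 0.0]
contact_force: [-0.1, 0.9, 1.1]
gripper_width: 0.605
grasp_force: 27.1
```

apply_moves:
  series:
    - {"jaw": 0.4,"dx": -2,"dy": 0,"dz": 5,"turn": 0}
    - {"jaw": 0.4,"dx": -4,"dy": 0,"dz": 9,"turn": 0}
    - {"jaw": 0.4,"dx": -5,"dy": 0,"dz": 13,"turn": 0}
    - {"jaw": 0.4,"dx": -6,"dy": 0,"dz": 17,"turn": 0}
    - {"jaw": 0.4,"dx": -6,"dy": 0,"dz": 19,"turn": 0}

```text
time: 6.17
tool_pos: [0.5853, 0.1103, 0.0261]
tool_rot: [0.001, 0.653, 0.757, -0.0]
contact_force: [1.8, -4.2, 1.6]
gripper_width: 0.605
grasp_force: 27.3
```

apply_moves:
  series:
    - {"jaw": 0.4,"dx": 0,"dy": 0,"dz": 1,"turn": 0}
    - {"jaw": 0.4,"dx": 0,"dy": 0,"dz": 1,"turn": 0}

```text
time: 6.33
tool_pos: [0.585, 0.111, 0.0252]
tool_rot: [0.0, 0.653, 0.757, -0.0]
contact_force: [2.3, -4.3, 1.0]
gripper_width: 0.606
grasp_force: 27.2
```

```bash
python3 - <<'E'
from look import *
s,M,p,r=look("w6")
q=grab_frame("scene"); i=cv2.resize(q["pixels"][170:290,250:410,::-1],(640,480),interpolation=cv2.INTER_CUBIC)
cv2.imwrite("pics/s6.png",i)
E
```

```text
6.33 [0.585  0.111  0.0252] j [ 0.06  0.22  1.83 -0.    1.09 -0.08]
[[-0.147, 0.989, 0.0], [0.989, 0.147, -0.001], [-0.001, 0.0, -1.0]] F [ 2.3 -4.3  1. ] w 0.606 g 27.2
[(0.66, [206.4, 2.5, 361.6, 356.2])]
```

View pics/s6.png

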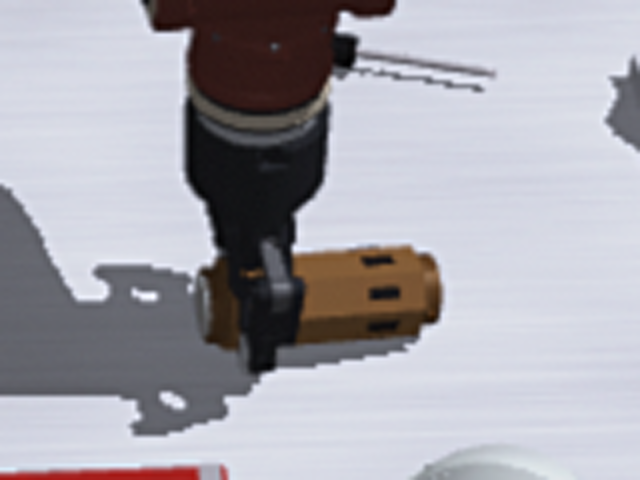

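The housing looks lying flat, foot at (430,285), lens at (205,305). A light press will check that it is bearing on the bench before I release.

apply_moves:
  series:
    - {"jaw": 0.4,"dx": 2,"dy": 0,"dz": 1,"turn": 0}
    - {"jaw": 0.4,"dx": 2,"dy": 0,"dz": 3,"turn": 0}
    - {"jaw": 0.4,"dx": 2,"dy": 0,"dz": 3,"turn": 0}

```text
time: 6.73
tool_pos: [0.5845, 0.1138, 0.0222]
tool_rot: [0.0, 0.653, 0.757, 0.0]
contact_force: [0.7, -3.1, 1.4]
gripper_width: 0.606
grasp_force: 27.2
```

```bash
cat >> h.py <<'E'
def lying(M,x,y,z,w,pit):  # housing lying, lens end along heading w (pit>0: lens end up), x,y,z of its middle
    L=M[:,[2,1,0]]*[1,1,-1]-[.07,0,0]; c,s=np.cos(pit),np.sin(pit)
    return place(L@np.array([[c,0,s],[0,1,0],[-s,0,c]]),x,y,z,w)
def fitlying(V,x0,fixz=False):
    S=[(p,regsup(a),f) for p,a,f in V]
    F=lambda q:np.concatenate([sup(proj(p,lying(HOUS,*q[:5]),f))-a-q[5] for p,a,f in S])
    r=least_squares(F,[*x0,0],loss="soft_l1",f_scale=.7,x_scale=[.01,.01,.01,.1,.1,1]); print(r.x.round(4),np.sqrt(np.mean(r.fun**2)).round(2)); return r.x
E
python3 - <<'E'
from look import *
V=[]
for n in("scene","top"):
    p=grab_frame(n); r=spotter.outline_of(p,"housing"); print(n,[(round(d["conf"],2),d["extent"]) for d in r])
    if r: V.append((p,r[0]["region"],0))
pickle.dump(V,open("lay.pkl","wb"))
x0=[.58,.144,.026,-1.42,0]
for v in(V,V[:1],V[1:]):
  if v: fitlying(v,x0)
E
```

```text
scene [(0.83, [299.1, 231.4, 358.5, 259.9])]
top [(0.71, [110.3, 150.6, 170.8, 211.4]), (0.57, [221.7, 190.9, 250.0, 206.6])]
[ 0.5787  0.1929  0.0335 -0.7871  0.5964  0.7358] 47.57
[ 0.6323  0.1697  0.0888 -0.603   0.6823  0.3109] 1.1
[  0.7291   0.5901  -0.4479   0.6703  -1.1901 -21.8968] 0.27
```

```bash
python3 - <<'E'
from look import *
V=pickle.load(open("lay.pkl","rb")); p,a,_=V[0]; S=regsup(a)
tcp=np.array([.5845,.1138]); tx=np.array([-.147,.989])
for g in(.4,.8,1.2):
  for dxw in (0,.003):
    F=lambda q:sup(proj(p,lying(HOUS,*(tcp+[dxw,0]+q[0]*tx),q[1],-1.42,q[2])))-S-g
    r=least_squares(F,[.03,.026,0],loss="soft_l1",f_scale=.5,x_scale=[.01,.01,.1]); print(g,dxw,r.x.round(4),np.sqrt(np.mean(r.fun**2)).round(2), "z at tcp",(r.x[1]+np.tan(r.x[2])*r.x[0]).round(4))
    print(np.round(F(r.x)[::4],1))
E
```

```text
0.4 0 [0.072  0.0142 1.2024] 7.66 z at tcp 0.2007
[-0.   6.4 13.9 15.   3.1 -7.1 -0.2  2.1  6.7  9.8  0.4 -7.6]
0.4 0.003 [0.0713 0.0172 1.205 ] 7.73 z at tcp 0.2035
[-0.   6.5 14.1 15.2  3.3 -7.  -0.2  2.2  6.7  9.8  0.5 -7.5]
0.8 0 [0.0768 0.0139 0.7352] 7.59 z at tcp 0.0834
[ 9.6 12.7 14.3  9.5 -5.4 -0.9  6.6  4.7  5.1  3.5 -7.5  0.4]
0.8 0.003 [0.0763 0.0168 0.7368] 7.69 z at tcp 0.086
[ 9.8 12.9 14.5  9.7 -5.3 -0.8  6.6  4.7  5.1  3.5 -7.6  0.4]
1.2 0 [0.0792 0.0106 0.6273] 7.8 z at tcp 0.068
[11.7 14.  14.5  8.4 -3.5  0.8  6.7  3.5  2.9  0.3 -6.   2.3]
1.2 0.003 [0.0763 0.0176 0.7379] 7.43 z at tcp 0.087
[ 9.4 12.5 13.9  9.1 -6.  -1.4  6.2  4.4  4.9  3.3 -7.7  0.2]
```

```bash
python3 - <<'E'
from look import *
V=pickle.load(open("lay.pkl","rb")); p,a,_=V[0]; v,u=np.nonzero(a); S=sup(np.c_[u,v])
print(u.min(),u.max(),v.min(),v.max())
tcp=np.array([.5845,.1138]); tx=np.array([-.147,.989])
for g in(.3,.8):
  for dxw in (-.002,0,.002):
    F=lambda q:sup(proj(p,lying(HOUS,*(tcp+[dxw,0]+q[0]*tx),q[1],-1.42,q[2])))-S-g
    r=least_squares(F,[.03,.026,0],loss="soft_l1",f_scale=.5,x_scale=[.01,.01,.1]); print(g,dxw,r.x.round(4),np.sqrt(np.mean(r.fun**2)).round(2), "z at tcp",(r.x[1]+np.tan(r.x[2])*r.x[0]).round(4))
    print(np.round(F(r.x)[::4],1))
E
```

```text
299 360 231 257
0.3 -0.002 [0.0411 0.0291 0.0986] 0.75 z at tcp 0.0332
[ 1.7  0.8  0.7 -0.   1.1  0.8  0.9  0.9  0.7 -0.1  0.1  0.7]
0.3 0 [0.0408 0.0312 0.1003] 0.82 z at tcp 0.0353
[ 1.8  0.9  0.8 -0.   1.1  0.8  0.9  0.9  0.8 -0.2  0.1  0.8]
0.3 0.002 [0.0406 0.0332 0.1024] 0.89 z at tcp 0.0374
[ 1.9  1.   0.9  0.   1.1  0.9  1.   1.   0.8 -0.2  0.1  0.8]
0.8 -0.002 [0.041  0.0295 0.0921] 0.44 z at tcp 0.0333
[ 1.2  0.2  0.  -0.5  0.6  0.3  0.4  0.5  0.2 -0.4 -0.2  0.2]
0.8 0 [0.0407 0.0316 0.0931] 0.48 z at tcp 0.0354
[ 1.3  0.3  0.1 -0.5  0.7  0.4  0.5  0.5  0.3 -0.4 -0.2  0.3]
0.8 0.002 [0.0403 0.0337 0.094 ] 0.53 z at tcp 0.0375
[ 1.4  0.4  0.2 -0.5  0.7  0.5  0.6  0.6  0.4 -0.4 -0.1  0.4]
```

The fit shows the lens end still about 5° up, because the pads grip slightly behind the TCP. I'll lower further in small steps and watch the force.

apply_moves:
  series:
    - {"jaw": 0.4,"dx": -1,"dy": 0,"dz": 2,"turn": 0}
    - {"jaw": 0.4,"dx": -1,"dy": 0,"dz": 4,"turn": 0}
    - {"jaw": 0.4,"dx": -1,"dy": 0,"dz": 4,"turn": 0}

```text
time: 7.18
tool_pos: [0.5845, 0.1125, 0.0178]
tool_rot: [-0.0, 0.653, 0.757, -0.0]
contact_force: [1.9, -2.9, 0.7]
gripper_width: 0.604
grasp_force: 27.1
```

apply_moves:
  series:
    - {"jaw": 0.4,"dx": 0,"dy": 0,"dz": 1,"turn": 0}
    - {"jaw": 0.4,"dx": 0,"dy": 0,"dz": 2,"turn": 0}
    - {"jaw": 0.4,"dx": 0,"dy": 0,"dz": 2,"turn": 0}

```text
time: 7.43
tool_pos: [0.5847, 0.1123, 0.0164]
tool_rot: [0.0, 0.653, 0.758, -0.0]
contact_force: [1.5, -5.1, 2.2]
gripper_width: 0.608
grasp_force: 27.3
```

```bash
cat > tilt.py <<'E'
from look import *
s=state(); print(s["tool_pos"].round(4),s["contact_force"].round(1)); tcp=s["tool_pos"][:2]; tx=np.array([-.147,.989])
p=grab_frame("scene"); a=spotter.outline_of(p,"housing"); print(a[0]["conf"],a[0]["extent"]); v,u=np.nonzero(a[0]["region"]); S=sup(np.c_[u,v])
for d in(-.002,0):
    F=lambda q:sup(proj(p,lying(HOUS,*(tcp+[d,0]+q[0]*tx),q[1],-1.42,q[2])))-S-.8
    r=least_squares(F,[.03,.026,0],loss="soft_l1",f_scale=.5,x_scale=[.01,.01,.1]); print(r.x.round(4),np.sqrt(np.mean(r.fun**2)).round(2),"z at tcp",(r.x[1]+np.tan(r.x[2])*r.x[0]).round(4))
E
python3 tilt.py
```

```text
[0.5847 0.1123 0.0164] [ 1.5 -5.1  2.2]
0.89 [297.7, 232.7, 360.2, 259.3]
[0.0406 0.0247 0.0212] 0.58 z at tcp 0.0255
[0.0402 0.0268 0.0216] 0.62 z at tcp 0.0277
```

apply_moves:
  series:
    - {"jaw": 0.4,"dx": 1,"dy": 0,"dz": 1,"turn": 0}
    - {"jaw": 0.4,"dx": 1,"dy": 0,"dz": 2,"turn": 0}
    - {"jaw": 0.4,"dx": 1,"dy": 0,"dz": 2,"turn": 0}
    - {"jaw": 0.4,"dx": 1,"dy": 0,"dz": 2,"turn": 0}

```text
time: 7.87
tool_pos: [0.5849, 0.1126, 0.0163]
tool_rot: [0.001, 0.653, 0.758, -0.001]
contact_force: [-5.3, -8.5, 14.0]
gripper_width: 0.601
grasp_force: 28.5
```

```bash
python3 tilt.py
```

```text
[0.5849 0.1126 0.0163] [-5.3 -8.5 14. ]
0.65 [296.7, 232.9, 359.9, 262.5]
[ 0.0404  0.0255 -0.0062] 0.54 z at tcp 0.0252
[ 0.04    0.0276 -0.0061] 0.58 z at tcp 0.0273
```

Upward force of 14 N and fitted pitch near zero show the housing flat on the bench. I'll relieve the press, open slowly and lift clear.

apply_moves:
  series:
    - {"jaw": 0.4,"dx": 0,"dy": 0,"dz": -1,"turn": 0}
    - {"jaw": 0.36,"dx": 0,"dy": 0,"dz": -1,"turn": 0}
    - {"jaw": 0.3,"dx": 0,"dy": 0,"dz": -1,"turn": 0}
    - {"jaw": 0.15,"dx": 0,"dy": 0,"dz": -1,"turn": 0}
    - {"jaw": 0,"dx": 0,"dy": 0,"dz": -1,"turn": 0}

```text
time: 8.38
tool_pos: [0.5838, 0.114, 0.0146]
tool_rot: [-0.001, 0.653, 0.758, -0.0]
contact_force: [-1.2, 0.3, -0.3]
gripper_width: 0.952
grasp_force: 0.0
```

apply_moves:
  series:
    - {"jaw": 0,"dx": 0,"dy": 0,"dz": -1,"turn": 0}
    - {"jaw": 0,"dx": 0,"dy": 0,"dz": -20,"turn": 0}
    - {"jaw": 0,"dx": 0,"dy": 0,"dz": -50,"turn": 0}
    - {"jaw": 0,"dx": 20,"dy": 0,"dz": -80,"turn": 0}
    - {"jaw": 0,"dx": 40,"dy": 0,"dz": -90,"turn": 0}

```text
time: 8.8
tool_pos: [0.5812, 0.1535, 0.1104]
tool_rot: [0.002, 0.654, 0.757, 0.003]
contact_force: [1.7, 0.1, 0.8]
gripper_width: 1.0
grasp_force: 0.0
```

```bash
python3 tilt.py; python3 - <<'E'
from look import *
s,M,p,r=look("w7")
V=[(p,r[0]["region"],1)]; x0=[.579,.153,.026,-1.42,0]
q=grab_frame("scene"); a=spotter.outline_of(q,"housing"); W=[(q,a[0]["region"],0)]
t=grab_frame("top"); b=spotter.outline_of(t,"housing"); print([(round(d["conf"],2),d["extent"]) for d in b])
fitlying(V,x0); fitlying(W,x0); fitlying(V+W,x0)
S=[(pp,regsup(aa),f) for pp,aa,f in V+W]
F=lambda z:np.concatenate([sup(proj(pp,lying(HOUS,z[0],z[1],.026,z[2],0),f))-aa-.8 for pp,aa,f in S])
g=least_squares(F,[.579,.153,-1.42],loss="soft_l1",x_scale=[.01,.01,.1]); print("z fixed",g.x.round(4),np.sqrt(np.mean(g.fun**2)))
uv=(s["tool_pos"][:2]-g.x[:2]); print("tool delta mm to mid", (-(M[:2,:2].T@uv)*1000).round(1), "yaw of tool x",np.arctan2(M[1,0],M[0,0]))
E
```

```text
[0.5812 0.1535 0.1104] [1.7 0.1 0.8]
8.9 [0.5804 0.1555 0.1091] j [ 0.14  0.12  1.79  0.    1.23 -0.01]
[[-0.15, 0.989, 0.006], [0.989, 0.15, 0.002], [0.001, 0.007, -1.0]] F [ 0.1  0.2 -0. ] w 0.998 g 0.0
[(0.93, [234.2, 128.9, 323.9, 329.2])]
[(0.84, [224.7, 187.7, 278.7, 211.5]), (0.58, [327.4, 105.4, 383.3, 161.5]), (0.46, [418.2, 191.9, 472.4, 277.2])]
[ 0.5801  0.1473  0.0067 -1.4265  0.0086 -4.1539] 0.71
[ 0.6386  0.1436  0.0913 -1.1607  0.2863  2.5015] 0.44
[ 0.5793  0.1516  0.0261 -1.4312 -0.0676  1.8861] 1.28
z fixed [ 0.5795  0.1516 -1.4272] 2.161213711884697
tool delta mm to mid [-3.7 -1.5] yaw of tool x 1.7212944349450219Traceback (most recent call last):
  File "tilt.py", line 3, in <module>
    p=grab_frame("scene"); a=spotter.outline_of(p,"housing"); print(a[0]["conf"],a[0]["extent"]); v,u=np.nonzero(a[0]["region"]); S=sup(np.c_[u,v])
                                                                    ~^^^
IndexError: list index out of range
```

```bash
python3 - <<'E'
from look import *
s,M,p,r=look("w8")
t=grab_frame("top"); b=spotter.outline_of(t,"housing"); print([(round(d["conf"],2),d["extent"]) for d in b])
V=[(p,r[0]["region"],1),(t,b[0]["region"],0)]
fitlying(V,[.579,.153,.026,-1.42,0])
for v in(V[:1],V):
  S=[(pp,regsup(aa),f) for pp,aa,f in v]
  F=lambda z:np.concatenate([sup(proj(pp,lying(HOUS,z[0],z[1],.026,z[2],0),f))-aa-z[3] for pp,aa,f in S])
  g=least_squares(F,[.579,.153,-1.42,0],loss="soft_l1",x_scale=[.01,.01,.1,1]); print("z fixed",g.x.round(4),np.sqrt(np.mean(g.fun**2)),np.round(F(g.x)[:48:4],1))
  print("tool delta mm", (M[:2,:2].T@(g.x[:2]-s["tool_pos"][:2])*1000).round(1), "tool x - pi yaw",np.arctan2(M[1,0],M[0,0])-np.pi)
E
```

```text
9.2 [0.5776 0.1523 0.1035] j [ 0.13  0.12  1.79 -0.    1.23 -0.01]
[[-0.147, 0.989, -0.003], [0.989, 0.147, -0.001], [-0.0, -0.003, -1.0]] F [0.4 0.4 0.8] w 0.997 g 0.0
[(0.77, [240.2, 124.7, 328.5, 332.1])]
[(0.84, [223.8, 190.3, 280.0, 210.3])]
[ 0.5793  0.1504  0.0246 -1.4235 -0.1029  1.4352] 15.94
z fixed [ 0.5789  0.1527 -1.4236  3.5438] 1.9233661850207915 [-3.2 -3.2  1.2  2.8  0.9 -2.9 -2.7 -2.2  1.3 -0.   1.4 -2.3]
tool delta mm [0.2 1.4] tool x - pi yaw -1.4235744778415902
z fixed [ 0.579   0.1518 -1.4241  2.9593] 15.58602665945199 [-2.7 -2.1  2.7  4.4  2.4 -1.8 -2.1 -2.4  0.5 -1.   0.6 -2.4]
tool delta mm [-0.7  1.3] tool x - pi yaw -1.4235744778415902
```

apply_moves:
  series:
    - {"jaw": 0,"dx": 0,"dy": 1,"dz": 25,"turn": 0}
    - {"jaw": 0,"dx": 0,"dy": 1,"dz": 50,"turn": 0}
    - {"jaw": 0,"dx": 0,"dy": 1,"dz": 70,"turn": 0}
    - {"jaw": 0,"dx": 0,"dy": 1,"dz": 82,"turn": 0}
    - {"jaw": 0,"dx": 0,"dy": 1,"dz": 82,"turn": 0}

```text
time: 9.82
tool_pos: [0.577, 0.1527, 0.0197]
tool_rot: [-0.002, 0.653, 0.757, -0.002]
contact_force: [-0.3, -0.3, -0.5]
gripper_width: 0.999
grasp_force: 0.0
```

apply_moves:
  series:
    - {"jaw": 0.2,"dx": 0,"dy": 0,"dz": 0,"turn": 0}
    - {"jaw": 0.3,"dx": 0,"dy": 0,"dz": 0,"turn": 0}
    - {"jaw": 0.36,"dx": 0,"dy": 0,"dz": 0,"turn": 0}
    - {"jaw": 0.42,"dx": 0,"dy": 0,"dz": 0,"turn": 0}
    - {"jaw": 0.5,"dx": 0,"dy": 0,"dz": 0,"turn": 0}

```text
time: 10.23
tool_pos: [0.5805, 0.1534, 0.0253]
tool_rot: [0.001, 0.653, 0.757, 0.001]
contact_force: [-0.8, -0.2, 6.4]
gripper_width: 0.601
grasp_force: 65.0
```

apply_moves:
  series:
    - {"jaw": 0.6,"dx": 0,"dy": 0,"dz": 0,"turn": 0}
    - {"jaw": 0.6,"dx": 0,"dy": 0,"dz": 0,"turn": 0}

```text
time: 10.4
tool_pos: [0.5805, 0.1534, 0.0253]
tool_rot: [0.001, 0.653, 0.757, 0.001]
contact_force: [-2.1, -1.1, 5.0]
gripper_width: 0.6
grasp_force: 65.0
```

Firm grip at 65 N. I'll lift, carry and turn to a spot beside the empty cradle for a closer look.

apply_moves:
  series:
    - {"jaw": 0.6,"dx": 0,"dy": 0,"dz": -15,"turn": 0}
    - {"jaw": 0.6,"dx": 0,"dy": 0,"dz": -45,"turn": 0}
    - {"jaw": 0.6,"dx": 0,"dy": 0,"dz": -85,"turn": 0}
    - {"jaw": 0.6,"dx": 0,"dy": 0,"dz": -125,"turn": 0}
    - {"jaw": 0.6,"dx": 0,"dy": 0,"dz": -160,"turn": 0}

```text
time: 10.82
tool_pos: [0.5791, 0.1532, 0.1847]
tool_rot: [0.0, 0.653, 0.757, 0.0]
contact_force: [0.9, -0.5, -4.6]
gripper_width: 0.597
grasp_force: 64.9
```

apply_moves:
  series:
    - {"jaw": 0.6,"dx": -20,"dy": -25,"dz": 0,"turn": 0.1}
    - {"jaw": 0.6,"dx": -45,"dy": -58,"dz": 0,"turn": 0.2}
    - {"jaw": 0.6,"dx": -70,"dy": -90,"dz": 0,"turn": 0.3}
    - {"jaw": 0.6,"dx": -95,"dy": -123,"dz": 0,"turn": 0.4}
    - {"jaw": 0.6,"dx": -115,"dy": -149,"dz": 0,"turn": 0.5}

```text
time: 11.23
tool_pos: [0.4463, 0.0164, 0.1817]
tool_rot: [-0.0, 0.821, 0.57, -0.001]
contact_force: [0.8, -0.1, -4.2]
gripper_width: 0.596
grasp_force: 64.7
```

apply_moves:
  series:
    - {"jaw": 0.6,"dx": 0,"dy": 0,"dz": 0,"turn": 0.11}
    - {"jaw": 0.6,"dx": 0,"dy": 0,"dz": 0,"turn": 0.22}
    - {"jaw": 0.6,"dx": 0,"dy": 0,"dz": 0,"turn": 0.33}
    - {"jaw": 0.6,"dx": 0,"dy": 0,"dz": 0,"turn": 0.44}
    - {"jaw": 0.6,"dx": 0,"dy": 0,"dz": 0,"turn": 0.55}

```text
time: 11.65
tool_pos: [0.4483, 0.0175, 0.1823]
tool_rot: [-0.0, 0.946, 0.326, -0.0]
contact_force: [-0.8, 0.1, -5.2]
gripper_width: 0.598
grasp_force: 64.8
```

apply_moves:
  series:
    - {"jaw": 0.6,"dx": 0,"dy": 0,"dz": 0,"turn": 0.1}
    - {"jaw": 0.6,"dx": 0,"dy": 0,"dz": 0,"turn": 0.2}
    - {"jaw": 0.6,"dx": 0,"dy": 0,"dz": 0,"turn": 0.3}
    - {"jaw": 0.6,"dx": 0,"dy": 0,"dz": 0,"turn": 0.4}
    - {"jaw": 0.6,"dx": 0,"dy": 0,"dz": 0,"turn": 0.43}

```text
time: 12.07
tool_pos: [0.4484, 0.0177, 0.1822]
tool_rot: [-0.0, 0.993, 0.117, -0.001]
contact_force: [0.2, 0.2, -4.7]
gripper_width: 0.594
grasp_force: 64.8
```

```bash
python3 - <<'E'
from look import *
s,M,p,r=look("w9","cradle_1")
for d in r: joint([(p,d["region"],1)],CRAD,[.475,-.139,0,.243])
(a,ao),(t,to)=[pickle.load(open(f"{n}0.pkl","rb")) for n in("scene","top")]
S=[(p,r[0]["region"],1),(a,ao["cradle_1"][0]["region"],0),(t,to["cradle_1"][0]["region"],0)]
joint(S,CRAD,[.475,-.139,0,.243]); joint(S[:1]+S[2:],CRAD,[.475,-.139,0,.243])
E
```

```text
12.07 [0.4484 0.0177 0.1822] j [-0.13 -0.34  2.08  0.    1.4   1.21]
[[0.973, 0.233, -0.001], [0.233, -0.973, 0.0], [-0.001, -0.0, -1.0]] F [ 0.2  0.2 -4.7] w 0.594 g 64.8
[(0.84, [390.0, 108.0, 514.6, 320.8]), (0.78, [507.7, 159.3, 560.0, 299.1])]
[ 0.479  -0.1474 -0.0186  0.2392  0.2337] 3.67
[ 0.4876 -0.3454 -0.0519  0.6216 13.4159] 9.79
[ 0.4773 -0.1401 -0.0061  0.2485  2.3802] 3.09
[ 0.4781 -0.1427 -0.0119  0.2466  1.4268] 3.1
```

```bash
python3 - <<'E'
from h import *
p,r=pickle.load(open("w9.pkl","rb"))
x0,y0,k=360,90,3
def base(): return cv2.resize(p["pixels"][y0:y0+240,x0:x0+170,::-1],None,fx=2.35,fy=2.35,interpolation=cv2.INTER_CUBIC)
im=base()
def wire(im,pose,col):
    bs=[box(-.094,.094,-.04,.04,0,.014)]+[box(s*.088-.006,s*.088+.006,-.04,.04,.014,.078) for s in(-1,1)]
    for b in bs:
        uv=((proj(p,place(b,*pose),True)-[x0,y0])*2.35).astype(int)
        for i in range(8):
            for j in range(i):
                if bin(i^j).count("1")==1: cv2.line(im,tuple(map(int,uv[i])),tuple(map(int,uv[j])),col,1)
i2=base(); wire(i2,(.4765,-.140,0,.245),(0,255,0)); c,_=cv2.findContours(r[0]["region"].astype(np.uint8),0,2)
for q in c: cv2.polylines(im,[((q-[x0,y0])*2.35).astype(np.int32)],True,(255,255,0),1)
o=np.hstack([im,i2]);print(o.shape);cv2.imwrite("pics/w9o.png",o)
E
```

```text
(564, 800, 3)
```

View pics/w9o.png

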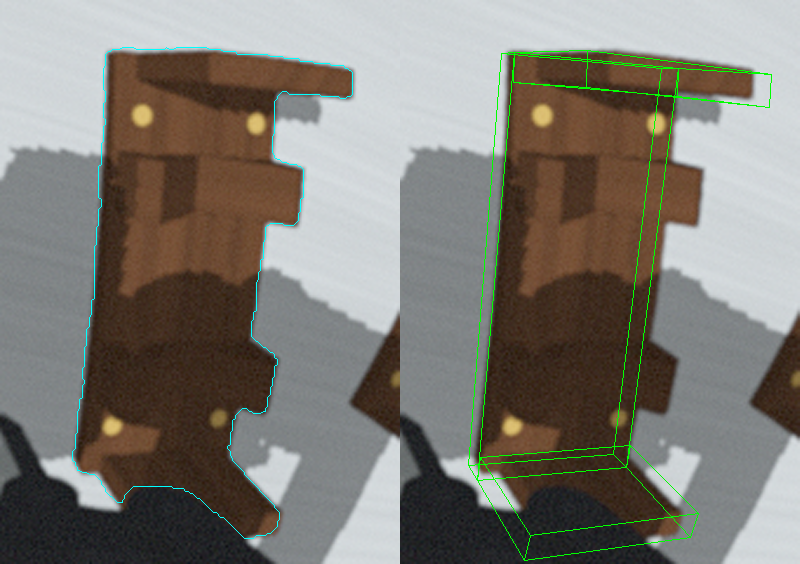

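The crop shows the empty cradle with the outline traced well on the left, apart from the occluding finger at the bottom. On the right, the base edges lie about 3 px right of my model, and the real cheeks are narrower at the top than modelled. I'll refit with a cheek-width parameter.

```bash
python3 - <<'E'
from h import *
p,r=pickle.load(open("w9.pkl","rb"))
(a,ao),(t,to)=[pickle.load(open(f"{n}0.pkl","rb")) for n in("scene","top")]
V=[(p,r[0]["region"],1),(a,ao["cradle_1"][0]["region"],0),(t,to["cradle_1"][0]["region"],0)]
def model(h): return np.vstack([box(-.094,.094,-.04,.04,0,.014)]+[box(s*.088-.006,s*.088+.006,-h,h,.014,.078) for s in(-1,1)]+[box(s*.041-.012,s*.041+.012,-.032,.032,.014,.046) for s in(-1,1)])
use=np.ones(48,bool); use[np.sin(A)>.3]=False   # wrist: downward directions hidden by a finger
for name,v in(("all",V),("wrist+top",V[:1]+V[2:]),("wrist",V[:1]),("scene+top",V[1:])):
    S=[(q,regsup(m),f) for q,m,f in v]
    for z in(None,0):
        F=lambda x:np.concatenate([(sup(proj(q,place(model(x[4]),x[0],x[1],x[5] if z is None else z,x[2]),f))-m-x[3])[use if f else slice(None)] for q,m,f in S])
        g=least_squares(F,[.477,-.142,.245,0,.035,0],loss="soft_l1",f_scale=.5,x_scale=[.01,.01,.1,1,.01,.01]); print(name,z,g.x.round(4),np.sqrt(np.mean(g.fun**2)).round(2))
E
```

```text
all None [ 4.7700e-01 -1.4040e-01  2.4870e-01  1.1828e+00  3.1200e-02  7.0000e-04] 1.03
all 0 [ 0.477  -0.1405  0.2487  1.1773  0.0316  0.    ] 1.03
wrist+top None [ 0.478  -0.1441  0.2444 -0.0765  0.0303 -0.0057] 0.6
wrist+top 0 [ 0.4772 -0.1426  0.2533 -0.1169  0.0282  0.    ] 0.77
wrist None [ 0.478  -0.1526  0.2422 -4.5016  0.0251 -0.0157] 0.26
wrist 0 [ 0.4768 -0.1455  0.2504 -2.9181  0.0216  0.    ] 0.43
scene+top None [ 4.7580e-01 -1.4080e-01  2.5280e-01  1.3845e+00  3.4800e-02 -3.0000e-04] 0.89
scene+top 0 [ 0.4759 -0.1408  0.2529  1.3732  0.0347  0.    ] 0.9
```

Scene, top and wrist agree on cradle centre (0.477, −0.1415), yaw 0.249, underside at z ≈ 0. I'll move over it and start down.

apply_moves:
  series:
    - {"jaw": 0.6,"dx": -2,"dy": 30,"dz": 0,"turn": 0}
    - {"jaw": 0.6,"dx": -4,"dy": 70,"dz": 0,"turn": -0.014}
    - {"jaw": 0.6,"dx": -6,"dy": 110,"dz": 0,"turn": -0.014}
    - {"jaw": 0.6,"dx": -8,"dy": 145,"dz": 0,"turn": -0.014}
    - {"jaw": 0.6,"dx": -8,"dy": 161,"dz": 0,"turn": -0.014}

```text
time: 12.58
tool_pos: [0.4795, -0.1444, 0.1831]
tool_rot: [0.001, 0.992, 0.125, -0.0]
contact_force: [-0.7, 1.0, -5.2]
gripper_width: 0.598
grasp_force: 65.6
```

apply_moves:
  series:
    - {"jaw": 0.6,"dx": 0,"dy": 0,"dz": 10,"turn": 0}
    - {"jaw": 0.6,"dx": 0,"dy": 0,"dz": 30,"turn": 0}
    - {"jaw": 0.6,"dx": 0,"dy": 0,"dz": 50,"turn": 0}
    - {"jaw": 0.6,"dx": 0,"dy": 0,"dz": 60,"turn": 0}
    - {"jaw": 0.6,"dx": 0,"dy": 0,"dz": 60,"turn": 0}

```text
time: 13.0
tool_pos: [0.4768, -0.1391, 0.1193]
tool_rot: [-0.002, 0.992, 0.127, -0.003]
contact_force: [-0.5, 0.3, -6.0]
gripper_width: 0.597
grasp_force: 65.4
```

```bash
python3 - <<'E'
from look import *
s,M,p,r=look("w10","cradle_1"); print("yaw",np.arctan2(M[1,0],M[0,0]))
print("delta mm",(M[:2,:2].T@(np.array([.477,-.1415])-s["tool_pos"][:2])*1000).round(1))
E
```

```text
13.0 [ 0.4768 -0.1391  0.1193] j [-0.43 -0.13  2.02  0.    1.26  0.88]
[[0.968, 0.251, -0.007], [0.251, -0.968, 0.003], [-0.006, -0.005, -1.0]] F [-0.5  0.3 -6. ] w 0.597 g 65.4
[(0.97, [220.2, 70.9, 351.1, 157.8]), (0.84, [417.4, 112.9, 559.3, 354.5])]
yaw 0.2537956369900491
delta mm [-0.4  2.4]
```

apply_moves:
  series:
    - {"jaw": 0.6,"dx": 0,"dy": 0,"dz": 3,"turn": 0}
    - {"jaw": 0.6,"dx": 0,"dy": 0,"dz": 3,"turn": 0}
    - {"jaw": 0.6,"dx": 0,"dy": 0,"dz": 3,"turn": 0}

```text
time: 13.35
tool_pos: [0.4801, -0.1409, 0.1213]
tool_rot: [0.0, 0.992, 0.126, 0.001]
contact_force: [-0.3, 0.3, -4.8]
gripper_width: 0.597
grasp_force: 65.5
```

```bash
python3 - <<'E'
from look import *
s,M,p,r=look("w11","cradle_1"); print("yaw",np.arctan2(M[1,0],M[0,0]),"delta",(M[:2,:2].T@(np.array([.477,-.1415])-s["tool_pos"][:2])*1000).round(1))
m=r[0]["region"]; v,u=np.nonzero(m)
for row in range(v.min()+4,v.max(),10): print(row,u[v==row].min(),u[v==row].max(),end="; ")
B=box(.094,.0940001,-.04,.04,0,.014); print("\nbase end",proj(p,place(B,.477,-.1415,0,.249),True).round(1).tolist())
for h in(.03,.035): print("cheek top",proj(p,place(np.array([[.094,-h,.078],[.094,h,.078],[.082,-h,.078],[.082,h,.078]]),.477,-.1415,0,.249),True).round(1).tolist())
h=spotter.outline_of(p,"housing"); print([(d["conf"],d["extent"]) for d in h])
i=s["tool_pos"]; c=M@np.array([[.07,0,0],[-.02,0,0]]).T; print("axis",proj(p,(c.T+i),True))
E
```

```text
13.35 [ 0.4801 -0.1409  0.1213] j [-0.43 -0.13  2.02 -0.    1.26  0.88]
[[0.968, 0.25, 0.002], [0.25, -0.968, -0.001], [0.001, 0.001, -1.0]] F [-0.3  0.3 -4.8] w 0.597 g 65.5
[(0.96, [412.1, 115.3, 557.0, 353.5]), (0.7, [217.4, 79.2, 341.7, 157.8])]
yaw 0.2531536249418348 delta [-3.1 -0.2]
118 508 522; 128 503 559; 138 499 559; 148 495 559; 158 490 559; 168 485 528; 178 480 523; 188 475 519; 198 470 514; 208 464 509; 218 458 503; 228 453 498; 238 447 492; 248 440 486; 258 435 481; 268 429 474; 278 422 468; 288 415 468; 298 435 462; 308 451 469; 318 463 478; 328 476 486; 338 489 495; 348 500 504; 
base end [[334.0, 96.8], [337.2, 95.3], [226.5, 96.4], [223.3, 94.8], [334.0, 96.8], [337.2, 95.3], [226.5, 96.4], [223.3, 94.8]]
cheek top [[339.3, 84.4], [221.0, 83.9], [339.1, 107.4], [221.1, 106.9]]
cheek top [[348.9, 84.9], [211.4, 84.4], [348.6, 107.9], [211.5, 107.3]]
[(0.72, [208.7, 129.2, 356.0, 357.7])]
axis [[279.52146097 123.51631046]
 [279.66834085 328.67269283]]
```

The cradle's near-centred outline (217–342, mid 279.5) matches the held axis at 279.5, so it is laterally aligned. I'll lower slowly.

apply_moves:
  series:
    - {"jaw": 0.6,"dx": 0,"dy": 0,"dz": 12,"turn": 0}
    - {"jaw": 0.6,"dx": 0,"dy": 0,"dz": 26,"turn": 0}
    - {"jaw": 0.6,"dx": 0,"dy": 0,"dz": 40,"turn": 0}
    - {"jaw": 0.6,"dx": 0,"dy": 0,"dz": 50,"turn": 0}
    - {"jaw": 0.6,"dx": 0,"dy": 0,"dz": 56,"turn": 0}

```text
time: 13.92
tool_pos: [0.4783, -0.1402, 0.062]
tool_rot: [-0.001, 0.992, 0.126, -0.001]
contact_force: [-0.5, -0.0, -6.2]
gripper_width: 0.599
grasp_force: 65.6
```

apply_moves:
  series:
    - {"jaw": 0.6,"dx": 0,"dy": 0,"dz": 3,"turn": 0}
    - {"jaw": 0.6,"dx": 0,"dy": 0,"dz": 6,"turn": 0}
    - {"jaw": 0.6,"dx": 0,"dy": 0,"dz": 8,"turn": 0}
    - {"jaw": 0.6,"dx": 0,"dy": 0,"dz": 9,"turn": 0}
    - {"jaw": 0.6,"dx": 0,"dy": 0,"dz": 9,"turn": 0}

```text
time: 14.33
tool_pos: [0.4798, -0.1409, 0.0556]
tool_rot: [0.0, 0.992, 0.126, 0.0]
contact_force: [-0.6, -0.5, -4.6]
gripper_width: 0.6
grasp_force: 65.6
```

apply_moves:
  series:
    - {"jaw": 0.6,"dx": 0,"dy": 0,"dz": 1,"turn": 0}
    - {"jaw": 0.6,"dx": 0,"dy": 0,"dz": 2,"turn": 0}
    - {"jaw": 0.6,"dx": 0,"dy": 0,"dz": 3,"turn": 0}
    - {"jaw": 0.6,"dx": 0,"dy": 0,"dz": 3,"turn": 0}

```text
time: 14.67
tool_pos: [0.4794, -0.1407, 0.0522]
tool_rot: [-0.0, 0.992, 0.126, -0.0]
contact_force: [0.0, 0.2, -6.2]
gripper_width: 0.6
grasp_force: 65.6
```

apply_moves:
  series:
    - {"jaw": 0.6,"dx": 0,"dy": 0,"dz": 1,"turn": 0}
    - {"jaw": 0.6,"dx": 0,"dy": 0,"dz": 2,"turn": 0}
    - {"jaw": 0.6,"dx": 0,"dy": 0,"dz": 2,"turn": 0}
    - {"jaw": 0.6,"dx": 0,"dy": 0,"dz": 2,"turn": 0}

```text
time: 15.0
tool_pos: [0.4797, -0.1408, 0.0512]
tool_rot: [-0.0, 0.992, 0.126, -0.0]
contact_force: [-3.1, 3.9, 4.7]
gripper_width: 0.597
grasp_force: 66.7
```

apply_moves:
  series:
    - {"jaw": 0.6,"dx": 0,"dy": -1,"dz": 0,"turn": 0}
    - {"jaw": 0.6,"dx": 0,"dy": -1,"dz": 1,"turn": 0}
    - {"jaw": 0.6,"dx": 0,"dy": -1,"dz": 1,"turn": 0}
    - {"jaw": 0.6,"dx": 0,"dy": -1,"dz": 1,"turn": 0}

```text
time: 15.33
tool_pos: [0.4798, -0.1399, 0.0504]
tool_rot: [0.0, 0.992, 0.126, 0.0]
contact_force: [-3.5, 3.2, 6.5]
gripper_width: 0.593
grasp_force: 67.0
```

apply_moves:
  series:
    - {"jaw": 0.6,"dx": 0,"dy": -1,"dz": 0,"turn": 0}
    - {"jaw": 0.6,"dx": 0,"dy": -1,"dz": 1,"turn": 0}
    - {"jaw": 0.6,"dx": 0,"dy": -1,"dz": 1,"turn": 0}
    - {"jaw": 0.6,"dx": 0,"dy": -1,"dz": 1,"turn": 0}

```text
time: 15.67
tool_pos: [0.4798, -0.1398, 0.0503]
tool_rot: [0.001, 0.992, 0.126, 0.0]
contact_force: [-6.2, -0.2, 10.9]
gripper_width: 0.595
grasp_force: 67.7
```

It no longer descends and the load is on both flanks, so it is seated. I'll relieve, open slowly and retreat straight up.

apply_moves:
  series:
    - {"jaw": 0.5,"dx": 0,"dy": 0,"dz": -1,"turn": 0}
    - {"jaw": 0.42,"dx": 0,"dy": 0,"dz": -2,"turn": 0}
    - {"jaw": 0.38,"dx": 0,"dy": 0,"dz": -2,"turn": 0}
    - {"jaw": 0.3,"dx": 0,"dy": 0,"dz": -2,"turn": 0}
    - {"jaw": 0.2,"dx": 0,"dy": 0,"dz": -2,"turn": 0}

```text
time: 16.08
tool_pos: [0.4791, -0.1388, 0.0502]
tool_rot: [-0.0, 0.992, 0.126, 0.0]
contact_force: [-0.5, 0.0, 0.3]
gripper_width: 0.793
grasp_force: 0.0
```

apply_moves:
  series:
    - {"jaw": 0.05,"dx": 0,"dy": 0,"dz": 0,"turn": 0}
    - {"jaw": 0,"dx": 0,"dy": 0,"dz": 0,"turn": 0}
    - {"jaw": 0,"dx": 0,"dy": 0,"dz": -10,"turn": 0}
    - {"jaw": 0,"dx": 0,"dy": 0,"dz": -35,"turn": 0}
    - {"jaw": 0,"dx": 0,"dy": 0,"dz": -70,"turn": 0}

```text
time: 16.5
tool_pos: [0.4766, -0.1377, 0.1184]
tool_rot: [-0.002, 0.992, 0.126, -0.003]
contact_force: [1.2, 0.0, -1.1]
gripper_width: 1.001
grasp_force: 0.0
```

apply_moves:
  series:
    - {"jaw": 0,"dx": 0,"dy": 0,"dz": -40,"turn": 0}
    - {"jaw": 0,"dx": -30,"dy": 0,"dz": -80,"turn": 0}
    - {"jaw": 0,"dx": -30,"dy": 0,"dz": -100,"turn": 0}
    - {"jaw": 0,"dx": -30,"dy": 0,"dz": -100,"turn": 0}
    - {"jaw": 0,"dx": -30,"dy": 0,"dz": -100,"turn": 0}

```text
time: 16.92
tool_pos: [0.4509, -0.1469, 0.2235]
tool_rot: [0.002, 0.992, 0.126, 0.003]
contact_force: [0.4, 0.3, -0.3]
gripper_width: 0.998
grasp_force: 0.0
```

```bash
python3 - <<'E'
from look import *
s,M,p,r=look("w12"); V=[(p,r[0]["region"],1)]
for n in("scene","top"):
    q=grab_frame(n)
    for t in("housing","other_housing"):
        b=spotter.outline_of(q,t); print(n,t,[(round(d["conf"],2),d["extent"]) for d in b])
        if t=="housing":
            g=proj(q,np.array([[.477,-.1405,.051]]))[0]
            for d in b:
                e=d["extent"]
                if e[0]<g[0]<e[2] and e[1]<g[1]<e[3]: V.append((q,d["region"],0)); break
    cv2.imwrite(f"pics/{n}_end.png",q["pixels"][:,:,::-1])
for w in(.249,.249-np.pi):
  for v in (V,V[:1],V[1:]): fitlying(v,[.477,-.1405,.051,w,0])
E
```

```text
16.92 [ 0.4509 -0.1469  0.2235] j [-0.47 -0.31  1.99  0.    1.46  0.85]
[[0.968, 0.25, 0.005], [0.25, -0.968, -0.003], [0.005, 0.004, -1.0]] F [ 0.4  0.3 -0.3] w 0.998 g 0.0
[(0.71, [251.6, 91.3, 314.3, 244.8])]
scene housing [(0.92, [192.2, 188.1, 215.6, 229.7]), (0.25, [343.1, 282.3, 405.8, 332.8])]
scene other_housing [(0.71, [94.1, 200.6, 142.3, 249.7])]
top housing [(0.57, [352.0, 220.8, 384.7, 277.9])]
top other_housing [(0.64, [441.0, 204.9, 463.8, 223.3])]
[ 0.4811 -0.1392  0.0635  0.2457  0.0628  4.1737] 8.4
[ 0.4774 -0.1404  0.0338  0.2443  0.0239 -1.1517] 0.54
[ 0.5088 -0.124   0.0919 -0.3665 -0.8596  7.3333] 4.55
[ 0.4817 -0.1391  0.063  -2.9001 -0.0581  4.144 ] 8.38
[ 0.4777 -0.1404  0.032  -2.8977 -0.0285 -1.518 ] 0.49
[ 0.5091 -0.1243  0.0905 -3.497   0.8568  7.389 ] 4.48
```

apply_moves:
  series:
    - {"jaw": 0,"dx": 0,"dy": -40,"dz": 0,"turn": 0}
    - {"jaw": 0,"dx": 0,"dy": -80,"dz": 0,"turn": 0}
    - {"jaw": 0,"dx": 0,"dy": -120,"dz": 0,"turn": 0}
    - {"jaw": 0,"dx": 0,"dy": -160,"dz": 0,"turn": 0}
    - {"jaw": 0,"dx": 0,"dy": -200,"dz": 0,"turn": 0}

```text
time: 17.73
tool_pos: [0.399, 0.0487, 0.2199]
tool_rot: [-0.0, 0.992, 0.126, -0.0]
contact_force: [0.7, 0.1, -0.7]
gripper_width: 0.999
grasp_force: 0.0
```

apply_moves:
  series:
    - {"jaw": 0,"dx": 0,"dy": -40,"dz": 0,"turn": 0}
    - {"jaw": 0,"dx": 0,"dy": -80,"dz": 0,"turn": 0}
    - {"jaw": 0,"dx": 0,"dy": -120,"dz": 0,"turn": 0}
    - {"jaw": 0,"dx": 0,"dy": -120,"dz": 0,"turn": 0}
    - {"jaw": 0,"dx": 0,"dy": -120,"dz": 0,"turn": 0}

```text
time: 18.15
tool_pos: [0.369, 0.1653, 0.2199]
tool_rot: [0.0, 0.992, 0.129, -0.0]
contact_force: [0.9, -0.1, -0.1]
gripper_width: 1.0
grasp_force: 0.0
```

```bash
python3 - <<'E'
from look import *
w=pickle.load(open("w12.pkl","rb")); U=[]; O=[]
for n in("scene","top"):
    q=grab_frame(n); cv2.imwrite(f"pics/{n}_end2.png",q["pixels"][:,:,::-1])
    for t,l,g in(("housing",U,[.477,-.1405,.051]),("other_housing",O,[.517,-.334,.051])):
        g=proj(q,np.array([g]))[0]
        for d in spotter.outline_of(q,t):
            e=d["extent"]
            if e[0]<g[0]<e[2] and e[1]<g[1]<e[3]: print(n,t,round(d["conf"],2),e); l.append((q,d["region"],0)); break
a=.2450
for v in(U,U+[(w[0],w[1][0]["region"],1)]):
  fitlying(v,[.477,-.1405,.051,a,0]); fitlying(v,[.477,-.1405,.051,a-np.pi,0])
fitlying(O,[.517,-.334,.051,-.16,0])
E
```

```text
scene housing 0.68 [189.5, 189.3, 220.0, 231.6]
scene other_housing 0.74 [97.7, 199.1, 139.2, 250.9]
top housing 0.63 [351.2, 214.9, 384.3, 279.3]
top other_housing 0.71 [431.0, 205.7, 463.4, 265.5]
[ 0.4752 -0.1401  0.0607  0.2658  0.2094  0.9948] 1.0
[ 0.4755 -0.14    0.0609 -2.8793 -0.2012  1.0013] 0.92
[ 0.4763 -0.1408  0.0562  0.2498  0.2925  0.6705] 1.32
[ 0.4769 -0.1406  0.0569 -2.891  -0.2721  0.7855] 1.42
[ 0.5172 -0.3335  0.0547 -0.1896  0.0401  1.6551] 1.11
```

The scene-camera fit of the pitch is biased by the cheek hiding the near end, so I'll confirm level with a second, unobstructed wrist view.

apply_moves:
  series:
    - {"jaw": 0,"dx": 0,"dy": 40,"dz": 0,"turn": 0}
    - {"jaw": 0,"dx": 0,"dy": 80,"dz": 0,"turn": 0}
    - {"jaw": 0,"dx": 0,"dy": 130,"dz": 0,"turn": 0}
    - {"jaw": 0,"dx": 0,"dy": 130,"dz": 0,"turn": 0}
    - {"jaw": 0,"dx": 0,"dy": 130,"dz": 0,"turn": 0}

```text
time: 18.87
tool_pos: [0.4029, 0.0345, 0.2204]
tool_rot: [0.0, 0.992, 0.122, -0.0]
contact_force: [-0.4, 0.3, -0.6]
gripper_width: 1.0
grasp_force: 0.0
```

```bash
python3 - <<'E'
from look import *
w=pickle.load(open("w12.pkl","rb")); s,M,p,r=look("w13")
x=proj(p,np.array([[.477,-.1405,.051]]),True)[0]; print("expect",x)
d=min(r,key=lambda d:np.hypot(*(np.reshape(d["extent"],(2,2)).mean(0)-x)))
T=(p,d["region"],1); W=(w[0],w[1][0]["region"],1); a=.2450-np.pi
for v in([T],[W],[T,W]): fitlying(v,[.477,-.1405,.051,a,0])
# which pitch fits, middle height held, per view
for v in(T,W):
    S=regsup(v[1])
    for pit in(-.2,-.1,-.05,0,.05,.1):
        F=lambda q:sup(proj(v[0],lying(HOUS,q[0],q[1],.051,q[2],pit),True))-S-.8
        g=least_squares(F,[.477,-.1405,a],loss="soft_l1",x_scale=[.01,.01,.1]); print(pit,g.x.round(4),np.sqrt(np.mean(g.fun**2)).round(2))
E
```

```text
18.87 [0.4029 0.0345 0.2204] j [-0.1  -0.5   2.13 -0.    1.51  1.23]
[[0.97, 0.243, -0.0], [0.243, -0.97, -0.0], [-0.0, 0.0, -1.0]] F [-0.4  0.3 -0.6] w 1.0 g 0.0
[(0.58, [435.7, 101.6, 497.6, 240.2])]
expect [465.11716673 172.90171263]
[ 0.4804 -0.1487  0.0366 -2.8865 -0.0037 -0.4061] 0.57
[ 0.4777 -0.1404  0.032  -2.8977 -0.0285 -1.518 ] 0.49
[ 0.4798 -0.1403  0.049  -2.8908 -0.0144  2.0271] 1.03
-0.2 [ 0.4777 -0.1401 -2.7533] 0.79
-0.1 [ 0.4789 -0.1401 -2.8205] 1.21
-0.05 [ 0.4793 -0.1401 -2.8542] 1.45
0 [ 0.4794 -0.1401 -2.8853] 1.69
0.05 [ 0.4798 -0.1401 -2.9178] 1.87
0.1 [ 0.4803 -0.14   -2.9512] 1.99
-0.2 [ 0.478  -0.1403 -2.8968] 0.91
-0.1 [ 0.4791 -0.14   -2.898 ] 1.44
-0.05 [ 0.4792 -0.1399 -2.8985] 1.74
0 [ 0.4796 -0.1398 -2.8989] 2.02
0.05 [ 0.4802 -0.1397 -2.8987] 2.23
0.1 [ 0.4808 -0.1395 -2.9024] 2.4
```

Two wrist views together put the axis at z = 0.049 with pitch −0.8° and yaw matching the cradle. The housing is level in both vees and the other housing is unmoved, so I'm handing in.

```bash
python3 -c "
from plant import ticket
print(ticket.job_done())"
```

```text
the job is handed in; nothing more can be done
None
```

The housing was laid on its side on the bare bench, released, re-gripped round its middle and lowered into the empty cradle. Two wrist views put it level in both vees (about 0.8° off, about 3 mm off centre lengthways), and the job is handed in at about 19 s.

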